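Clear the lathe bed and offer a blank up between the centres

ROBOT

A 6-joint arm with a two-finger parallel gripper is mounted at the origin on the work surface. World frame = base frame: x ahead of the robot, y to its left, z up, the work surface at z = 0. Lengths are in mm, angles in degrees, forces in N, time in s.
With the tool pointing down it reaches from about 300 to 850 mm from the base axis. Payload 4.2 kg.
Tool frame: the origin (TCP) lies midway between the tips of the shut fingers; the grasp point (between the pads) lies 19 mm behind it; z points along the fingers, y is the line along which they close (so a half turn about z gives the same grasp; the last joint's range is limited). The gripper opens to 91 mm and grips with 3 to 60 N. Pads are 32 mm wide; open, the fingers measure 118 mm over their backs; the gripper's body (76 mm by 178 mm) begins 60 mm behind the grasp point.
Start: joints at [68.984, 18.312, 89.639, -0, 72.044, -1.146], TCP at [195.44, 540.783, 213.976] pointing down, gripper open.
Joint ranges: [-177.97, 177.97], [-48.28, 115.42], [12.27, 149.76], [-77.06, 257.06], [2.81, 150.46], [-146.56, 146.56]. Speed limits (degrees/s): [147.25, 147.25, 180, 180, 180, 180].

INTERFACE

Orientations are given as [roll, pitch, yaw] about the fixed x, y, z axes, in that order (R = Rz(yaw) Ry(pitch) Rx(roll)).
In Python, from workcell import env gives the robot as it stands.
- The arm moves only by the tool send_rows, never from a script. Its argument "steps" is a list that holds one entry, the list of rows, each a list of 5 numbers: the shift along the tool's x, y, z scaled (see below), then the turn about the tool's z scaled (see below), then the opening, from 0 (shut) to 1 (fully open). In form: [[[dx, dy, dz, yaw, fingers], ...]]. A call has 1 to 5 rows; each row shifts and turns the commanded pose from where the row before left it, along the tool's axes as they then stand; what a row does not reach is not made up. The controller multiplies each number of a shift by 0.04 m and each number of a turn by 0.12 rad. A row lasts 1/12 s, in which the tool goes at most 41.7 mm and 7.16 degrees, less where a joint would pass 70% of its speed; a pose out of reach is approached as far as the arm can. A call with a number of a shift or a turn outside -1 to 1 is refused whole. A call with a gripper value outside its range is refused whole. The fingers move at their own pace and stop on an object; "squeeze" is the grip in N (left out, the last holds). Time passes only in rows, so rows that do not move let the fingers close. It gives the time, the measured TCP pose, the force, the opening and the grip force at its end, in the units of the state.
- env.state(): the state, without advancing time (a new reading comes with each control period).
- env.grab_frame(name): name is "scene" or "top" or "wrist"; returns a dict with "pixels" (400x640x3 uint8, red, green, blue), "depth" (400x640 float32, mm along the optical axis (not along the pixel's ray), 0 where there is no reading), "intrinsics" (3x3 intrinsics, pixels), "cam_to_world" (4x4, takes a point from camera to world coordinates). Camera axes: x right, y down, z forward; pixel columns grow to the right and rows downward; lengths in mm; the calibration is good to about 2 mm. A picture is of the moment at which its call begins.
- env.job_done(): hands the job in; it is judged then, once.
The state is a dict: "time_s": time; "qpos": joint angles; "qvel": joint speeds; "effort": joint torques, N m; "ee_pos": TCP position; "ee_rot": TCP orientation; "force": force on the tool from outside, world axes, zero at the start; "torque": the same for the moment, N m; "gripper_width": finger opening in mm; "gripper_force": force on a finger pad.
Only numpy, scipy, OpenCV 4.12 (cv2) and the standard library are available. Lean on these libraries where they do the work, as an engineer would, in place of code of your own. Each camera call takes 0.05 s, during which the arm holds its last target. There are 200 camera calls.

TASK

Somebody left a tin of finishing oil with a strap handle standing on the lathe bed between the centres: lift it off, keeping it upright, stand it gently on the bench clear of the lathe and let go of it. Then take the square wooden blank off its two battens and offer it up between the two lathe centres: midway between the points, in line with them and level, touching neither point nor any other part of the lathe, and finish while still holding it there steady, so that the turner can wind the tailstock in. Do not knock the lathe, and leave the bowl, the mallet and the jar as they are.

Things in the scene. Friction and masses are not known exactly. Their poses are not given: they have to be found in the camera images.
- lathe: Green wood lathe fixed to the bench, 870 mm long along its y (tailstock to headstock); x points to its far side, z up. Origin: on the bench below the midpoint between the centre points. Bed: two steel ways, top 110 mm above the bench, x -69 to +69 mm with a 34 mm gap between them; feet 180 mm wide. Turning axis along y at x 0, 235 mm above the bench
- headstock (a point): middle of the headstock's top, 305 mm above the bench. The headstock spans lathe y +195 to +420 mm and is 165 mm wide; a motor stands behind it
- tailstock (a point): middle of the tailstock barrel's top, 268 mm above the bench. The tailstock spans lathe y -215 to -340 mm (its handwheel, 104 mm across, to -396 mm); barrel 66 mm wide, a small lever on top reaches 301 mm
- drive_tip (a point): point of the drive centre in the headstock spindle: on the turning axis, 145 mm towards +y of the lathe from the midpoint, 235 mm above the bench
- tail_tip (a point): point of the live centre in the tailstock: on the turning axis, 145 mm towards -y of the lathe from the midpoint, 235 mm above the bench. The points are 290 mm apart. On this side the tool rest's plate (22 mm high) lies across the ways at lathe y -140 to -102 mm; the rest itself (up to 236 mm high) is pushed to the far side, lathe x +140 mm and beyond
- tin: blue oblong oil tin, 60 x 105 mm (its x, y), body 115 mm tall, up to 0.7 kg, red screw cap (27 mm wide, 18 mm high) on top at y +37 mm, paper bands on its broad sides. It stands on the lathe's ways between the centres. Origin: centre of its underside, z up
- tin_handle (a point): middle of the black strap handle over the tin: a level bar along the tin's y, 64 mm long, 14 mm wide (x) and 6 mm thick, at tin x 0, y -14 mm, 150 mm above the tin's underside; 32 mm of free space under it
- blank: squared blank of pale wood, 45 x 200 x 45 mm (its x, y, z), up to 0.38 kg, long side along its y, ends marked with pencilled diagonals. It lies across the two battens. Origin: centre of its underside, 22.5 mm below its middle
- blank_center (a point): the middle (centre of mass) of the blank
- battens: two dark wooden battens fixed to the bench under the blank, each 110 x 22 x 30 mm high, along their x, 60 mm either side of the origin in y. Origin: on the bench between them. The blank's middle lies within 10 mm of it
- bowl: pale turned wooden bowl, 124 mm across, 55 mm high, standing on the bench; leave it alone. Origin: centre of its underside
- mallet: pale turned wooden mallet standing on its head, handle up, 82 mm across, 200 mm high; leave it alone. Origin: centre of its underside
- jar: amber jar with brass lid, 72 mm across, 60 mm high; leave it alone. Origin: centre of its underside
Not all that is in view belongs to the job. Leave any purple look-alike of the tin alone.

How it is judged (in metres and radians):
On the way, in this order (a step that is already met when the one before it is completed fails the run):
1. the tin is lifted clear of the lathe bed (contact force between tin and lathe below 0.05 N and contact force between the fingers and tin above 1 N and height (world z) of tin above 0.115 m), for 0.1 s.
2. the tin stands upright on the bench clear of the lathe, let go and at rest (height (world z) of tin below 0.006 m and angle between tin's own z axis and vertical below 0.08 rad and linear speed of tin below 0.02 m/s and contact force between the fingers and tin below 0.05 N and contact force between tin and lathe below 0.05 N), for 0.2 s.
3. the blank is lifted clear of its battens (height (world z) of blank above 0.05 m and contact force between the fingers and blank above 1 N and contact force between blank and battens below 0.05 N), for 0.2 s.
At the end, for the whole second after the job is handed in: Fingers alone hold the blank, at rest: middle within 12 mm of the turning axis in height and depth, within 25 mm of midway, long side within 0.08 rad of the axis, touching neither lathe nor tin. The tin stands upright (0.08 rad) on the bench, clear of fingers and lathe (all of step 2 and x of blank_center in the frame of lathe between -0.012 and 0.012 m and y of blank_center in the frame of lathe between -0.025 and 0.025 m and z of blank_center in the frame of lathe between 0.223 and 0.247 m and angle between the y axis of blank and the y axis of lathe, either way round below 0.08 rad and contact force between the fingers and blank above 1 N and contact force between blank and lathe below 0.05 N and contact force between blank and tin below 0.05 N and linear speed of blank below 0.02 m/s and angular speed of blank below 0.1 rad/s); the arm keeps its last pose, push and grip.
It fails at once if the tin is tipped far over (angle between tin's own z axis and vertical above 0.45 rad).
It fails at once if the tin is dropped (falls free at over 0.45 m/s) or banged down on the bench (over 80 N) (contact force between tin and table above 80 N or (contact force between the fingers and tin below 0.05 N and linear speed of tin above 0.45 m/s)).
It fails at once if the robot or the blank knocks the lathe (over 10 N) (contact force between any of the arm, the fingers, blank and lathe above 10 N).
It fails at once if the bowl, the mallet or the jar is moved more than 30 mm or tipped (distance of any of bowl, mallet, jar from where it was at the start of the episode above 0.03 m or angle between any of bowl, mallet, jar's own z axis and vertical above 0.3 rad).
It also fails if it takes over 58 s, if anything falls off the work surface, if the arm or the gripper's body presses on something with over 40 N, if the wrist force passes 120 N, or if a joint passes its speed limit or range.

## Working session

There is one attempt and no reset: what is moved stays moved. The work goes in short steps, Python scripts to look and compute and a tool call to move; the robot and the scene stay as the last step left them, time stands still between calls to the robot, and variables do not carry over. Pictures are saved under pics/ and viewed, at most 10 in all, crops included, and the job is handed in when it is done.

Besides the shell and the picture viewer there is one more tool, called after ">>>" as a command line: name --argument value ..., lists and objects as JSON in quotes. send_rows: Moves the arm, as the interface text tells. Shifts and turns lie within -1 to 1; 1 stands for 0.04 m of shift or 0.12 rad of turn. Its arguments: {"type":"object","properties":{"steps":{"type":"array"},"squeeze":{"type":"number"}},"required":["steps"]}

```bash
mkdir -p pics; ls; cat > h.py <<'E'
import numpy as np, cv2
from workcell import env
def grab(n,save=None):
    f=env.grab_frame(n)
    if save: cv2.imwrite('pics/'+save,cv2.cvtColor(np.asarray(f['pixels']),cv2.COLOR_RGB2BGR))
    return f
def cloud(f):
    d=np.asarray(f['depth'],float);K=np.asarray(f['intrinsics']);T=np.asarray(f['cam_to_world'])
    v,u=np.mgrid[:d.shape[0],:d.shape[1]]
    p=np.stack([(u-K[0,2])/K[0,0]*d,(v-K[1,2])/K[1,1]*d,d],-1)
    w=p@T[:3,:3].T+T[:3,3]; w[d<=0]=np.nan
    return w
def ray(f,u,v,z):
    K=np.asarray(f['intrinsics']);T=np.asarray(f['cam_to_world'])
    r=T[:3,:3]@np.linalg.inv(K)@np.array([u,v,1.]);o=T[:3,3]
    return o+r*(z-o[2])/r[2]
E
python3 - <<'E'
from h import *
for n in('scene','top'):
    f=grab(n,n+'0.png'); np.savez('/tmp/'+n,**f); print(n,np.round(f['cam_to_world'],2).tolist(),np.asarray(f['intrinsics']).tolist())
print(env.state())
E
```

```text
pics
scene [[0.82, 0.47, -0.32, 1008.41], [0.57, -0.67, 0.48, -621.96], [0.01, -0.57, -0.82, 1237.43], [0.0, 0.0, 0.0, 1.0]] [[386.19478118645617, 0.0, 321.8134884519326], [0.0, 386.19478118645617, 204.2853454290966], [0.0, 0.0, 1.0]]
top [[-0.05, -0.98, 0.21, 318.21], [-1.0, 0.05, -0.01, 12.17], [0.0, -0.21, -0.98, 1434.9], [0.0, 0.0, 0.0, 1.0]] [[391.6747311577179, 0.0, 321.4106634470766], [0.0, 391.6747311577179, 199.27517314268556], [0.0, 0.0, 1.0]]
{'time_s': 0.1, 'qpos': array([ 6.89845007e+01,  1.83484620e+01,  8.96974046e+01, -6.13119576e-04,
        7.20429394e+01, -1.14705128e+00]), 'qvel': array([-0.01354974, -0.04633682, -0.29094242,  0.0169756 , -0.02205412,
        0.03366378]), 'effort': array([-7.41840995e-04, -4.13329160e+01, -2.32508826e+01,  7.27523211e-02,
        4.22607036e-02, -3.79087192e-05]), 'ee_pos': array([195.28000504, 540.36856577, 213.21312096]), 'ee_rot': array([-1.79911200e+02, -1.19491859e-03,  1.60131741e+02]), 'force': array([ 0.83621846, -0.19788978, -0.09924439]), 'torque': array([-0.02859871,  0.0100251 , -0.01920809]), 'gripper_force': 0.0, 'gripper_width': 91.12770492330205}
```

View pics/scene0.png

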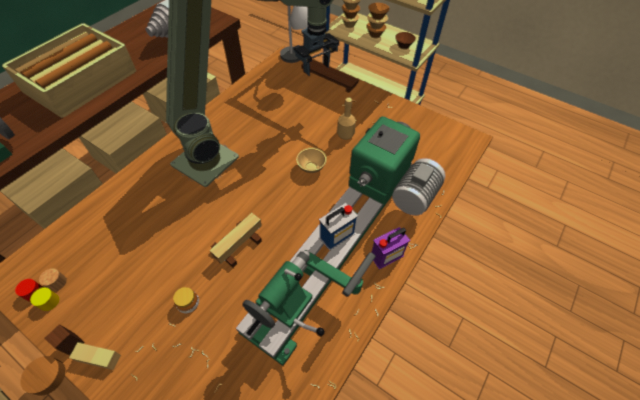

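View pics/top0.png

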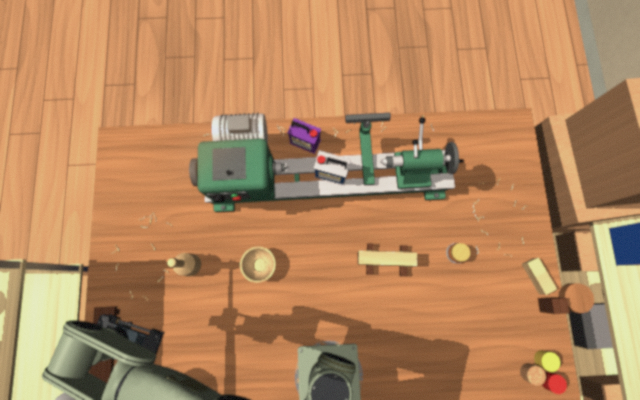

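The scene view shows the blue tin at about (340,225) between the centres, the purple look-alike at (391,247), the blank at (237,237), and the jar at (184,299). In the top view (up is +x, left is +y) the tin is at (331,168), the blank at (388,258), the bowl at (258,264), the mallet at (185,263), the headstock at (235,165) and the tailstock at (425,165).

```bash
cat > m.py <<'E'
from h import *
def rect(pts):
    (c,s,a)=cv2.minAreaRect(pts[:,:2].astype(np.float32)); return np.round(c,1),np.round(s,1),round(a,2)
def rep(name,W,m):
    p=W[m&np.isfinite(W[...,0])]
    if len(p)<5: print(name,len(p));return
    c,s,a=rect(p); print(name,len(p),'z',np.round(np.percentile(p[:,2],[5,50,95]),1),'med',np.round(np.median(p[:,:2],0),1),'rect',c,s,a)
for n in('top','scene'):
    f=dict(np.load('/tmp/%s.npz'%n)); W=cloud(f); hsv=cv2.cvtColor(f['pixels'],cv2.COLOR_RGB2HSV);H,S,V=[hsv[...,i].astype(int) for i in range(3)]
    x,y,z=W[...,0],W[...,1],W[...,2]
    print(n)
    green=(H>50)&(H<90)&(S>90)
    rep('headtop',W,(z>295)&(z<315)&(x>400)&(y>50)&(x<900))
    rep('barreltop',W,green&(z>258)&(z<280)&(y<0))
    rep('ways',W,(z>103)&(z<117)&(S<60)&(x>400)&(x<900))
    rep('cap',W,((H<8)|(H>172))&(S>150)&(z>200)&(z<265)&(x>400)&(x<800))
    rep('blue',W,(H>100)&(H<122)&(S>100)&(x>400)&(x<800)&(z>100))
    rep('tintop',W,(z>218)&(z<232)&(abs(y-5)<120)&(x>450)&(x<680)&(S<90))
    rep('handle',W,(z>248)&(z<275)&(abs(y-5)<120)&(x>450)&(x<680))
    rep('blanktop',W,(z>65)&(z<85)&(x>200)&(x<450)&(y<0)&(y>-350))
    rep('purple',W,(H>130)&(H<155)&(S>100)&(x>400))
    rep('bowl',W,(z>10)&(z<70)&(x>250)&(x<450)&(y>80)&(y<260))
    rep('mallet',W,(z>10)&(z<230)&(x>250)&(x<450)&(y>300)&(y<460))
    rep('jar',W,(z>10)&(z<70)&(x>250)&(x<450)&(y>-480)&(y<-330))
E
python3 m.py
```

```text
top
headtop 3394 z [298.8 304.6 309. ] med [674.2 261.3] rect [677.  261.8] [159.8 208.4] 0.66
barreltop 422 z [259.  264.8 270.1] med [ 677.6 -328. ] rect [ 681.1 -322.9] [ 45.5 116.4] 1.97
ways 2931 z [105.1 109.7 114.5] med [646.  -84.3] rect [680.6 -34.1] [140.  869.1] 0.53
cap 65 z [217.3 239.6 245.5] med [688.5   2.2] rect [643.4 131.8] [ 18.7 318.9] 21.28
blue 11 z [154.3 182.2 199.3] med [645.3 -73.2] rect [659.2 -33. ] [93.1  1.1] 70.81
tintop 229 z [221.5 224.9 229.3] med [667.6 -51.3] rect [661.5   9.5] [205.7  36.5] 89.82
handle 38 z [248.9 262.  265.6] med [676.1 -71.6] rect [678.1  19.4] [207.   12.6] 87.27
blanktop 784 z [69.9 74.9 79.4] med [ 385.9 -219.9] rect [ 386.1 -220.4] [201.1  45.3] 85.35
purple 416 z [ 57.5 114.5 150.9] med [839.8  46.3] rect [847.1  45.5] [102.   62.1] 64.15
bowl 614 z [11.7 27.9 56.4] med [390.8 219.2] rect [386.8 226.9] [115.8 119. ] 46.29
mallet 269 z [ 28.5  83.  107.9] med [397.4 446.7] rect [387.8 442.3] [84.3 57.3] 51.67
jar 249 z [15.2 53.9 63.4] med [ 393.1 -460.7] rect [ 394.5 -437.1] [70.7 85.5] 0.0
scene
headtop 2197 z [297.3 303
[... 350 characters left out ...]
z [118.7 185.1 322.6] med [ 441.7 1083.9] rect [560.4 619.7] [  91.2 1470.7] 11.16
tintop 119 z [219.6 223.1 226.8] med [667.9 -69. ] rect [661.2   2.9] [ 36.8 200.5] 0.07
handle 39 z [248.9 260.3 263.5] med [676.1 -77.4] rect [676.9  18.1] [213.4  12.3] 88.12
blanktop 711 z [68.3 73.  76.8] med [ 387.7 -229.7] rect [ 386.3 -223.1] [200.9  50.2] 85.67
purple 624 z [ 13.6 111.3 117.4] med [852.5  25.2] rect [862.8  71.1] [167.2  62. ] 63.14
bowl 335 z [11.4 32.4 55.5] med [362.2 226.1] rect [387.4 210.8] [ 97.4 122.8] 89.74
mallet 290 z [ 20.4  70.  138.8] med [407.2 444. ] rect [402.7 444.2] [70.9 31.4] 0.2
jar 195 z [17.8 56.3 61.2] med [ 408.3 -468.3] rect [ 398.2 -464.1] [31.4 67.7] 89.66
```

```bash
cat > plan.py <<'E'
import sys,math
from h import *
def plan(start,goal,n):
    """start/goal: x,y,z,yaw(mm,deg), tool down. n rows; prints rows rounded to .01"""
    p=list(start); out=[]
    for i in range(n):
        k=n-i; dx,dy,dz=[(g-a)/k for g,a in zip(goal[:3],p[:3])]; da=(goal[3]-p[3])/k
        t=math.radians(p[3]); ux=(math.cos(t),math.sin(t)); uy=(math.sin(t),-math.cos(t))
        r=[round((dx*ux[0]+dy*ux[1])/40,2),round((dx*uy[0]+dy*uy[1])/40,2),round(-dz/40,2),round(-math.radians(da)/.12,2)]
        out.append(r)
        p[0]+=40*(r[0]*ux[0]+r[1]*uy[0]);p[1]+=40*(r[0]*ux[1]+r[1]*uy[1]);p[2]-=40*r[2];p[3]-=math.degrees(.12*r[3])
    for i in range(0,n,5): print(out[i:i+5])
    print('end',np.round(p,1), 'max',np.abs(out).max(),'maxstep',40*max(math.hypot(*r[:3]) for r in out))
    return p
def cur():
    s=env.state(); return list(s['ee_pos'])+[s['ee_rot'][2]]
if __name__=='__main__':
    a=[float(v) for v in sys.argv[1:]]; print(np.round(cur(),1)); plan(cur(),a[:4],int(a[4]))
E
python3 - <<'E'
from plan import *
p=plan(cur(),[195.4,540.8,414,160],5)
plan(p,[600,-75,420,80],20)
E
```

```text
[[np.float64(0.0), np.float64(0.0), np.float64(-1.0), 0.0], [np.float64(0.0), np.float64(0.0), np.float64(-1.0), 0.0], [np.float64(0.0), np.float64(0.0), np.float64(-1.01), 0.01], [np.float64(0.0), np.float64(0.01), np.float64(-1.0), 0.0], [np.float64(0.0), np.float64(0.0), np.float64(-1.01), 0.01]]
end [195.4 540.7 414.  160. ] max 1.01 maxstep 40.4
[[np.float64(-0.74), np.float64(-0.55), np.float64(-0.01), 0.58], [np.float64(-0.77), np.float64(-0.5), np.float64(-0.01), 0.58], [np.float64(-0.81), np.float64(-0.44), np.float64(-0.01), 0.58], [np.float64(-0.84), np.float64(-0.39), np.float64(-0.01), 0.58], [np.float64(-0.86), np.float64(-0.33), np.float64(-0.01), 0.58]]
[[np.float64(-0.88), np.float64(-0.26), np.float64(-0.01), 0.58], [np.float64(-0.9), np.float64(-0.2), np.float64(-0.01), 0.58], [np.float64(-0.91), np.float64(-0.14), np.float64(-0.01), 0.58], [np.float64(-0.92), np.float64(-0.08), np.float64(-0.01), 0.58], [np.float64(-0.92), np.float64(-0.01), np.float64(-0.01), 0.58]]
[[np.float64(-0.92), np.float64(0.05), np.float64(-0.0), 0.58], [np.float64(-0.91), np.float64(0.12), np.float64(-0.01), 0.58], [np.float64(-0.9), np.float64(0.18), np.float64(-0.0), 0.58], [np.float64(-0.89), np.float64(0.24), np.float64(-0.01), 0.58], [np.float64(-0.87), np.float64(0.3), np.float64(-0.0), 0.59]]
[[np.float64(-0.85), np.float64(0.36), np.float64(-0.01), 0.58], [np.float64(-0.82), np.float64(0.42), np.float64(-0.0), 0.59], [np.float64(-0.79), np.float64(0.48), np.float64(-0.01), 0.58], [np.float64(-0.75), np.float64(0.53), np.float64(-0.0), 0.59], [np.float64(-0.71), np.float64(0.58), np.float64(-0.01), 0.58]]
end [599.9 -74.9 420.   80. ] max 0.92 maxstep 37.04699717925867
```

>>> send_rows --steps '[[[0, 0, -1, 0, 1], [0, 0, -1, 0, 1], [0, 0, -1, 0, 1], [0, 0, -1, 0, 1], [0, 0, -1, 0, 1]]]' --squeeze 20

```text
time_s: 0.52
ee_pos: [195.2, 540.2, 415.6]
ee_rot: [-180.0, -0.0, 160.1]
force: [0.7, 1.5, 0.4]
gripper_width: 90.9
gripper_force: 0.0
```

>>> send_rows --steps '[[[-0.74, -0.55, 0, 0.58, 1], [-0.77, -0.5, 0, 0.58, 1], [-0.81, -0.44, 0, 0.58, 1], [-0.84, -0.39, 0, 0.58, 1], [-0.86, -0.33, 0, 0.58, 1]]]'

```text
time_s: 0.93
ee_pos: [297.2, 385.1, 413.6]
ee_rot: [-180.0, 0.0, 140.0]
force: [0.7, -0.1, 0.4]
gripper_width: 91.3
gripper_force: 0.0
```

>>> send_rows --steps '[[[-0.88, -0.26, 0, 0.58, 1], [-0.9, -0.2, 0, 0.58, 1], [-0.91, -0.14, 0, 0.58, 1], [-0.92, -0.08, 0, 0.58, 1], [-0.92, -0.01, 0, 0.58, 1]]]'

```text
time_s: 1.35
ee_pos: [399.0, 231.5, 413.7]
ee_rot: [-180.0, -0.0, 120.1]
force: [0.6, 1.0, -0.2]
gripper_width: 90.7
gripper_force: 0.0
```

>>> send_rows --steps '[[[-0.92, 0.05, 0, 0.58, 1], [-0.91, 0.12, 0, 0.58, 1], [-0.9, 0.18, 0, 0.58, 1], [-0.89, 0.24, 0, 0.58, 1], [-0.87, 0.3, 0, 0.58, 1]]]'

```text
time_s: 1.77
ee_pos: [500.5, 78.1, 413.6]
ee_rot: [-180.0, -0.0, 100.1]
force: [1.2, 0.9, 0.2]
gripper_width: 91.1
gripper_force: 0.0
```

>>> send_rows --steps '[[[-0.85, 0.36, 0, 0.58, 1], [-0.82, 0.42, 0, 0.58, 1], [-0.79, 0.48, 0, 0.58, 1], [-0.75, 0.53, 0, 0.58, 1], [-0.71, 0.58, 0, 0.58, 1]]]'

```text
time_s: 2.18
ee_pos: [602.3, -75.4, 413.4]
ee_rot: [-179.9, -0.0, 80.2]
force: [1.0, -0.1, -0.8]
gripper_width: 91.0
gripper_force: 0.0
```

```bash
python3 - <<'E'
from h import *
f=grab('wrist','w1.png'); np.savez('/tmp/w1',**f)
s=env.state(); print(s['time_s'],s['ee_pos'],s['ee_rot'],s['qpos']); print(np.round(f['cam_to_world'],2).tolist(),f['intrinsics'])
E
```

```text
2.2333 [605.64122946 -81.28900325 411.11895924] [179.98358207   0.28090744  79.71255389] [ -8.5683455   19.33700561  60.59840819  -0.28566246 100.05648017
   1.66915831]
[[0.99, -0.16, -0.05, 616.25], [-0.17, -0.95, -0.27, 1.91], [-0.0, 0.28, -0.96, 584.52], [0.0, 0.0, 0.0, 1.0]] [[280.7428444    0.         319.14581397]
 [  0.         280.7428444  200.88444748]
 [  0.           0.           1.        ]]
```

View pics/w1.png

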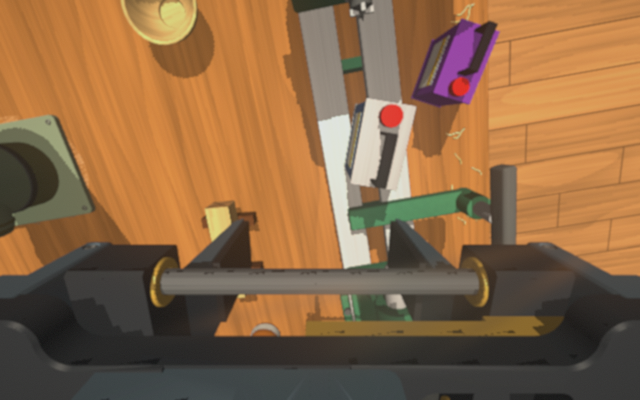

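The wrist view shows the tin at (380,143), with the red cap at (391,116) and the dark strap handle along (388,140)–(378,188). The drive centre is at the top (362,8), and the fingers are at the bottom.

```bash
python3 - <<'E'
from m import rep,rect
from h import *
print('----')
for n in('w1','top','scene'):
    f=dict(np.load('/tmp/%s.npz'%n)); W=cloud(f); hsv=cv2.cvtColor(f['pixels'],cv2.COLOR_RGB2HSV);H,S,V=[hsv[...,i].astype(int) for i in range(3)]
    x,y,z=W[...,0],W[...,1],W[...,2]; print(n)
    box=(x>600)&(x<760)&(y>-150)&(y<60)
    if n=='w1': box&=(np.arange(400)<230)[:,None]
    red=((H<8)|(H>172))&(S>150)
    rep('cap',W,red&(z>200)&(z<265)&box)
    hm=(z>250)&(z<275)&box&~red; rep('handle',W,hm)
    p=W[hm]; 
    rep('handle_in',W,(V<90)&hm)
    rep('tintop',W,(z>219)&(z<231)&box&(S<100)&(V>120))
    rep('tips?',W,(z>222)&(z<250)&(y>60)&(y<180)&(abs(x-680)<40))
    rep('tail?',W,(z>222)&(z<250)&(y<-150)&(y>-235)&(abs(x-680)<40))
    rep('spindle',W,(z>225)&(z<290)&(y>60)&(y<150)&(abs(x-680)<60))
    for yy in range(80,160,6):
        m=(abs(y-yy)<3)&(z>190)&(z<290)&(abs(x-682)<45)
        if m.sum(): print('  y',yy,m.sum(),'x',np.round([x[m].min(),np.median(x[m]),x[m].max()]),'zmax',round(np.nanmax(z[m])))
    for yy in range(-250,-150,6):
        m=(abs(y-yy)<3)&(z>190)&(z<290)&(abs(x-682)<45)
        if m.sum(): print('  y',yy,m.sum(),'x',np.round([x[m].min(),np.median(x[m]),x[m].max()]),'zmax',round(np.nanmax(z[m])))
E
```

```text
top
headtop 3394 z [298.8 304.6 309. ] med [674.2 261.3] rect [677.  261.8] [159.8 208.4] 0.66
barreltop 422 z [259.  264.8 270.1] med [ 677.6 -328. ] rect [ 681.1 -322.9] [ 45.5 116.4] 1.97
ways 2931 z [105.1 109.7 114.5] med [646.  -84.3] rect [680.6 -34.1] [140.  869.1] 0.53
cap 65 z [217.3 239.6 245.5] med [688.5   2.2] rect [643.4 131.8] [ 18.7 318.9] 21.28
blue 11 z [154.3 182.2 199.3] med [645.3 -73.2] rect [659.2 -33. ] [93.1  1.1] 70.81
tintop 229 z [221.5 224.9 229.3] med [667.6 -51.3] rect [661.5   9.5] [205.7  36.5] 89.82
handle 38 z [248.9 262.  265.6] med [676.1 -71.6] rect [678.1  19.4] [207.   12.6] 87.27
blanktop 784 z [69.9 74.9 79.4] med [ 385.9 -219.9] rect [ 386.1 -220.4] [201.1  45.3] 85.35
purple 416 z [ 57.5 114.5 150.9] med [839.8  46.3] rect [847.1  45.5] [102.   62.1] 64.15
bowl 614 z [11.7 27.9 56.4] med [390.8 219.2] rect [386.8 226.9] [115.8 119. ] 46.29
mallet 269 z [ 28.5  83.  107.9] med [397.4 446.7] rect [387.8 442.3] [84.3 57.3] 51.67
jar 249 z [15.2 53.9 63.4] med [ 393.1 -460.7] rect [ 394.5 -437.1] [70.7 85.5] 0.0
scene
headtop 2197 z [297.3 303
[... 4259 characters left out ...]
x [667. 682. 695.] zmax 257
  y 122 16 x [664. 686. 695.] zmax 251
  y 128 14 x [666. 683. 694.] zmax 252
  y 134 27 x [659. 685. 697.] zmax 256
  y 140 51 x [646. 686. 712.] zmax 268
  y 146 122 x [644. 688. 716.] zmax 275
  y 152 160 x [637. 693. 727.] zmax 290
  y 158 107 x [637. 697. 727.] zmax 290
  y -250 23 x [667. 688. 699.] zmax 252
  y -244 24 x [670. 689. 699.] zmax 252
  y -238 20 x [671. 684. 699.] zmax 250
  y -232 29 x [668. 688. 700.] zmax 252
  y -226 23 x [669. 688. 701.] zmax 253
  y -220 26 x [665. 688. 700.] zmax 254
  y -214 6 x [680. 688. 694.] zmax 251
  y -208 13 x [675. 684. 693.] zmax 246
  y -202 2 x [682. 684. 686.] zmax 235
  y -196 1 x [684. 684. 684.] zmax 235
```

```bash
python3 - <<'E'
from plan import *
np.set_printoptions(legacy='1.25')
print(cur()); p=plan(cur(),[686.1,-47.6,310,71.3],5)
E
```

```text
[605.6412294590331, -81.28900325010787, 411.1189592433265, 79.71255388882895]
[[0.24, 0.37, 0.51, 0.24], [0.25, 0.36, 0.5, 0.25], [0.26, 0.35, 0.51, 0.24], [0.27, 0.34, 0.5, 0.25], [0.27, 0.34, 0.51, 0.24]]
end [686.3 -47.7 309.9  71.3] max 0.51 maxstep 26.969612529660118
```

>>> send_rows --steps '[[[0.24, 0.37, 0.51, 0.24, 1], [0.25, 0.36, 0.5, 0.25, 1], [0.26, 0.35, 0.51, 0.24, 1], [0.27, 0.34, 0.5, 0.25, 1], [0.27, 0.34, 0.51, 0.24, 1]]]'

```text
time_s: 2.65
ee_pos: [682.3, -38.7, 311.2]
ee_rot: [-179.9, 0.0, 71.9]
force: [-0.7, 0.4, 0.3]
gripper_width: 91.4
gripper_force: 0.0
```

>>> send_rows --steps '[[[0, 0, 0, 0, 1], [0, 0, 0, 0, 1], [0, 0, 0, 0, 1], [0, 0, 0, 0, 1]]]'

```text
time_s: 2.98
ee_pos: [681.8, -39.5, 314.8]
ee_rot: [179.8, -0.0, 72.0]
force: [0.6, -0.0, 0.9]
gripper_width: 91.6
gripper_force: 0.0
```

```bash
python3 - <<'E'
from plan import *
np.set_printoptions(legacy='1.25')
print(env.state()['qvel'].round(2))
print(cur()); p=plan(cur(),[686.1,-47.6,241,71.3],4)
f=grab('wrist'); W=cloud(f); z=W[...,2]
hsv=cv2.cvtColor(f['pixels'],cv2.COLOR_RGB2HSV)
b=(W[...,0]>630)&(W[...,0]<740)&(W[...,1]>-120)&(W[...,1]<20)
m=b&(hsv[...,1]>150)&((hsv[...,0]<8)|(hsv[...,0]>172))&(z>235)&(z<255)
print('cap',m.sum(),W[m].mean(0)); 
m=b&(z>257)&(z<266)
print('bar',m.sum(),cv2.minAreaRect(W[m][:,:2].astype(np.float32)),np.median(z[m]))
E
```

```text
[-0.08 -0.51 -0.03  0.06 -0.2   0.12]
[681.7711474368176, -39.54952387646043, 314.805114835528, 71.98762677523554]
[[-0.04, 0.04, 0.46, 0.03], [-0.04, 0.04, 0.46, 0.02], [-0.04, 0.04, 0.46, 0.03], [-0.04, 0.05, 0.47, 0.02]]
end [686.2 -47.8 240.8  71.3] max 0.47 maxstep 18.973665961010276
cap 655 [700.33872389  -6.6623374  243.03096964]
bar 1148 ((684.3279418945312, -55.31462478637695), (63.78767395019531, 13.99242877960205), 71.3589859008789) 262.99040254618006
```

>>> send_rows --steps '[[[-0.19, 0.19, 0, 0.1, 1], [0, 0, 0.46, 0, 1], [0, 0, 0.46, 0, 1], [0, 0, 0.46, 0, 1], [0, 0, 0.46, 0, 1]]]'

```text
time_s: 3.45
ee_pos: [687.1, -49.9, 239.5]
ee_rot: [179.9, -0.0, 71.2]
force: [-0.3, -0.1, 0.1]
gripper_width: 90.9
gripper_force: 0.0
```

>>> send_rows --steps '[[[0, 0, 0, 0, 1], [0, 0, 0, 0, 1], [0, 0, 0, 0, 0], [0, 0, 0, 0, 0], [0, 0, 0, 0, 0]]]' --squeeze 45

```text
time_s: 3.87
ee_pos: [687.5, -49.0, 240.9]
ee_rot: [179.8, -0.0, 71.3]
force: [-0.3, 0.7, -0.0]
gripper_width: 74.0
gripper_force: 0.0
```

>>> send_rows --steps '[[[0, 0, 0, 0, 0], [0, 0, 0, 0, 0], [0, 0, 0, 0, 0], [0, 0, 0, 0, 0], [0, 0, 0, 0, 0]]]'

```text
time_s: 4.28
ee_pos: [686.8, -48.7, 239.2]
ee_rot: [180.0, -0.0, 71.3]
force: [0.1, -0.6, 0.7]
gripper_width: 40.6
gripper_force: 0.0
```

>>> send_rows --steps '[[[0, 0, 0, 0, 0], [0, 0, 0, 0, 0], [0, 0, 0, 0, 0], [0, 0, 0, 0, 0], [0, 0, 0, 0, 0]]]'

```text
time_s: 4.7
ee_pos: [686.6, -48.7, 239.1]
ee_rot: [-180.0, -0.0, 71.3]
force: [-0.7, 0.2, 0.5]
gripper_width: 13.2
gripper_force: 45.0
```

>>> send_rows --steps '[[[0, 0, 0, 0, 0], [0, 0, 0, 0, 0], [0, 0, -0.1, 0, 0], [0, 0, -0.2, 0, 0], [0, 0, -0.2, 0, 0]]]'

```text
time_s: 5.12
ee_pos: [686.6, -48.8, 258.9]
ee_rot: [-179.9, 0.0, 71.3]
force: [0.3, 0.1, -4.1]
gripper_width: 13.4
gripper_force: 45.0
```

```bash
python3 - <<'E'
from plan import *
np.set_printoptions(legacy='1.25')
print(cur()); p=plan([686.8,-48.7,239.5,71.3],[686.8,-48.7,390,71.3],7)
p=plan(p,[450,30,390,71.3],10)
E
```

```text
[686.61561008083, -48.75344322640529, 258.9290163888097, 71.2973474499759]
[[0.0, 0.0, -0.54, -0.0], [0.0, 0.0, -0.54, -0.0], [0.0, 0.0, -0.54, -0.0], [0.0, 0.0, -0.54, -0.0], [0.0, 0.0, -0.53, -0.0]]
[[0.0, 0.0, -0.54, -0.0], [0.0, 0.0, -0.53, -0.0]]
end [686.8 -48.7 389.9  71.3] max 0.54 maxstep 21.6
[[-0.0, -0.62, -0.0, -0.0], [-0.0, -0.62, -0.0, -0.0], [-0.0, -0.62, -0.0, -0.0], [-0.0, -0.63, -0.0, -0.0], [-0.01, -0.62, -0.0, -0.0]]
[[-0.0, -0.63, -0.0, -0.0], [-0.01, -0.62, -0.0, -0.0], [-0.0, -0.63, -0.0, -0.0], [-0.01, -0.62, -0.0, -0.0], [-0.0, -0.63, -0.0, -0.0]]
end [450.   30.2 389.9  71.3] max 0.63 maxstep 25.2
```

>>> send_rows --steps '[[[0, 0, -0.3, 0, 0], [0, 0, -0.4, 0, 0], [0, 0, -0.4, 0, 0], [0, -0.1, -0.2, 0, 0], [0, -0.2, 0, 0, 0]]]'

```text
time_s: 5.53
ee_pos: [676.7, -45.1, 313.6]
ee_rot: [179.7, -0.1, 71.3]
force: [0.5, 0.9, -3.7]
gripper_width: 13.4
gripper_force: 45.0
```

>>> send_rows --steps '[[[0, -0.3, 0, 0, 0], [0, -0.4, 0, 0, 0], [0, -0.5, 0, 0, 0], [0, -0.5, 0, 0, 0], [0, -0.5, 0, 0, 0]]]'

```text
time_s: 5.95
ee_pos: [590.0, -16.2, 310.1]
ee_rot: [-179.9, 0.0, 71.3]
force: [-0.5, -0.2, -3.2]
gripper_width: 13.9
gripper_force: 45.0
```

>>> send_rows --steps '[[[0, -0.5, 0, 0, 0], [0, -0.5, 0, 0, 0], [0, -0.5, 0, 0, 0], [0, -0.5, 0, 0, 0], [0, -0.5, 0, 0, 0]]]'

```text
time_s: 6.37
ee_pos: [495.0, 15.8, 310.3]
ee_rot: [-179.9, 0.0, 71.3]
force: [-0.3, 0.4, -3.1]
gripper_width: 13.4
gripper_force: 45.0
```

>>> send_rows --steps '[[[0, -0.4, 0, 0, 0], [0, -0.3, 0, 0, 0], [0, -0.2, 0, 0, 0], [0, -0.1, 0, 0, 0], [0, 0, 0, 0, 0]]]'

```text
time_s: 6.78
ee_pos: [458.9, 28.4, 311.2]
ee_rot: [180.0, -0.0, 71.3]
force: [0.5, 0.6, -3.3]
gripper_width: 13.5
gripper_force: 45.0
```

```bash
python3 - <<'E'
from plan import *
print(np.round(cur(),1),env.state()['force'].round(1),env.state()['gripper_force'])
f=grab('scene'); np.savez('/tmp/s2',**f)
cv2.imwrite('pics/s2.png',cv2.cvtColor(f['pixels'][100:350,150:470],cv2.COLOR_RGB2BGR).repeat(2,0).repeat(2,1))
E
```

```text
[458.9  28.4 311.2  71.3] [ 0.5  0.6 -3.3] 44.999064803123474
```

View pics/s2.png

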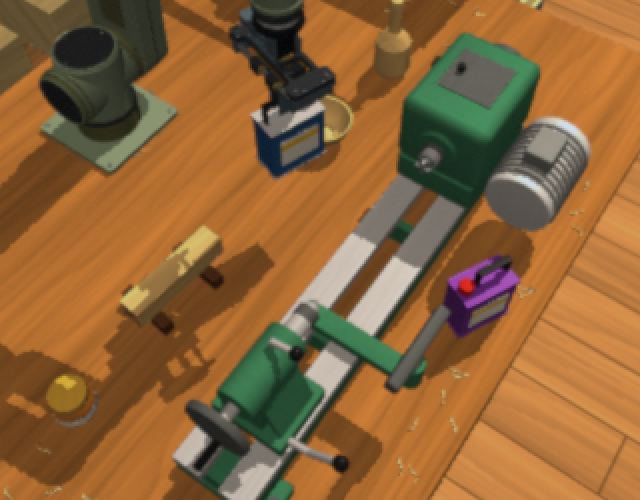

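The tin hangs upright at crop (290,135), well clear of the bowl, the blank and the lathe.

>>> send_rows --steps '[[[0, 0, 0.3, 0, 0], [0, 0, 0.6, 0, 0], [0, 0, 0.8, 0, 0], [0, 0, 0.8, 0, 0], [0, 0, 0.6, 0, 0]]]'

```text
time_s: 7.25
ee_pos: [459.3, 27.9, 184.6]
ee_rot: [-179.9, 0.0, 71.3]
force: [-0.4, -0.3, -4.1]
gripper_width: 13.4
gripper_force: 45.0
```

>>> send_rows --steps '[[[0, 0, 0.4, 0, 0], [0, 0, 0.3, 0, 0], [0, 0, 0.2, 0, 0], [0, 0, 0.1, 0, 0], [0, 0, 0, 0, 0]]]'

```text
time_s: 7.67
ee_pos: [459.7, 28.0, 146.5]
ee_rot: [-179.9, 0.0, 71.3]
force: [-0.7, 0.0, -3.5]
gripper_width: 13.3
gripper_force: 45.0
```

>>> send_rows --steps '[[[0, 0, 0.1, 0, 0], [0, 0, 0.1, 0, 0], [0, 0, 0.08, 0, 0], [0, 0, 0.05, 0, 0], [0, 0, 0, 0, 0]]]'

```text
time_s: 8.08
ee_pos: [459.3, 28.2, 133.7]
ee_rot: [-180.0, 0.0, 71.3]
force: [-0.5, 0.2, -2.9]
gripper_width: 13.1
gripper_force: 45.0
```

>>> send_rows --steps '[[[0, 0, 0.04, 0, 0], [0, 0, 0.04, 0, 0], [0, 0, 0, 0, 0]]]'

```text
time_s: 8.33
ee_pos: [459.4, 28.2, 130.5]
ee_rot: [-180.0, 0.0, 71.3]
force: [0.2, 0.3, -3.6]
gripper_width: 13.7
gripper_force: 45.0
```

>>> send_rows --steps '[[[0, 0, 0.03, 0, 0], [0, 0, 0, 0, 0]]]'

```text
time_s: 8.5
ee_pos: [459.5, 28.2, 129.4]
ee_rot: [-180.0, -0.0, 71.3]
force: [0.3, 0.0, -3.4]
gripper_width: 13.3
gripper_force: 45.0
```

>>> send_rows --steps '[[[0, 0, 0.03, 0, 0], [0, 0, 0, 0, 0]]]'

```text
time_s: 8.67
ee_pos: [459.8, 28.1, 129.0]
ee_rot: [180.0, -0.0, 71.3]
force: [-1.1, 0.2, 3.7]
gripper_width: 13.7
gripper_force: 45.0
```

>>> send_rows --steps '[[[0, 0, 0.03, 0, 0], [0, 0, 0, 0, 0]]]'

```text
time_s: 8.83
ee_pos: [460.1, 28.0, 129.1]
ee_rot: [179.9, -0.0, 71.3]
force: [-4.2, -0.1, 11.1]
gripper_width: 13.6
gripper_force: 45.0
```

>>> send_rows --steps '[[[0, 0, -0.03, 0, 0], [0, 0, -0.01, 0, 0.6], [0, 0, 0, 0, 0.6], [0, 0, 0, 0, 0.6], [0, 0, 0, 0, 0.6]]]'

```text
time_s: 9.25
ee_pos: [459.7, 28.3, 128.7]
ee_rot: [180.0, -0.0, 71.3]
force: [1.5, 0.1, -0.6]
gripper_width: 37.0
gripper_force: 0.0
```

>>> send_rows --steps '[[[0, 0, 0, 0, 0.6], [0, 0, 0, 0, 0.6], [0, 0, 0, 0, 0.6], [0, 0, 0, 0, 0.6], [0, 0, 0, 0, 0.6]]]'

```text
time_s: 9.67
ee_pos: [459.5, 28.2, 128.7]
ee_rot: [-180.0, -0.0, 71.3]
force: [-0.3, 0.0, 0.7]
gripper_width: 54.6
gripper_force: 0.0
```

>>> send_rows --steps '[[[0, 0, -0.1, 0, 0.6], [0, 0, -0.4, 0, 0.6], [0, 0, -0.8, 0, 1], [0, 0, -1, 0, 1], [0, 0, -1, 0, 1]]]'

```text
time_s: 10.08
ee_pos: [458.8, 28.2, 262.1]
ee_rot: [-179.9, 0.0, 71.3]
force: [1.4, -0.4, 0.1]
gripper_width: 71.8
gripper_force: 0.0
```

```bash
python3 - <<'E'
from plan import *
np.set_printoptions(legacy='1.25')
print(cur()); p=plan(cur(),[386,-280,330,85.5],10)
E
```

```text
[458.77581599323315, 28.18810335836123, 262.1217656175405, 71.29773358836071]
[[-0.79, 0.07, -0.17, -0.21], [-0.79, 0.06, -0.17, -0.21], [-0.79, 0.03, -0.17, -0.21], [-0.79, 0.02, -0.17, -0.21], [-0.79, -0.01, -0.17, -0.2]]
[[-0.79, -0.02, -0.17, -0.21], [-0.79, -0.04, -0.17, -0.2], [-0.79, -0.06, -0.17, -0.21], [-0.79, -0.09, -0.17, -0.2], [-0.79, -0.1, -0.17, -0.21]]
end [ 386.  -280.2  330.1   85.5] max 0.79 maxstep 32.569924777315656
```

>>> send_rows --steps '[[[-0.79, 0.07, -0.17, -0.21, 1], [-0.79, 0.06, -0.17, -0.21, 1], [-0.79, 0.03, -0.17, -0.21, 1], [-0.79, 0.02, -0.17, -0.21, 1], [-0.79, 0, -0.17, -0.2, 1]]]'

```text
time_s: 10.5
ee_pos: [422.7, -127.1, 295.6]
ee_rot: [179.9, -0.0, 78.5]
force: [-0.2, 0.2, 0.1]
gripper_width: 91.2
gripper_force: 0.0
```

>>> send_rows --steps '[[[-0.79, -0.02, -0.17, -0.21, 1], [-0.79, -0.04, -0.17, -0.2, 1], [-0.79, -0.06, -0.17, -0.21, 1], [-0.79, -0.09, -0.17, -0.2, 1], [-0.79, -0.1, -0.17, -0.21, 1]]]'

```text
time_s: 10.92
ee_pos: [386.3, -281.7, 329.5]
ee_rot: [180.0, 0.0, 85.6]
force: [0.4, 1.1, -0.6]
gripper_width: 91.3
gripper_force: 0.0
```

>>> send_rows --steps '[[[0, 0, 0, 0, 1], [0, 0, 0, 0, 1], [0, 0, 0, 0, 1]]]'

```text
time_s: 11.17
ee_pos: [387.0, -279.8, 328.6]
ee_rot: [-180.0, -0.1, 85.5]
force: [-0.4, 0.1, -0.2]
gripper_width: 91.2
gripper_force: 0.0
```

```bash
python3 - <<'E'
from plan import *
np.set_printoptions(legacy='1.25')
print(cur())
for n in('wrist','top','scene'):
    f=grab(n); np.savez('/tmp/b_'+n,**f); W=cloud(f); x,y,z=[W[...,i] for i in range(3)]
    b=(abs(x-386)<60)&(abs(y+221)<130)&(z>66)&(z<84)
    if n=='wrist': print('rows',np.where(b)[0].min(),np.where(b)[0].max())
    m,nc=cv2.connectedComponents(b.astype(np.uint8)); k=1+np.argmax([(nc==i).sum() for i in range(1,m)]); p=W[nc==k]
    print(n,cv2.minAreaRect(p[:,:2].astype(np.float32)),np.median(p[:,2]))
    b=(x>380)&(x<560)&(y>-80)&(y<130)&(z>108)&(z<122); p=W[b]; print(' tin top',b.sum(),cv2.minAreaRect(p[:,:2].astype(np.float32)),np.median(p[:,2])) if b.sum()>20 else 0
    q=np.c_[p[:,:2],np.ones(len(p))]; 
    if b.sum()>20: print(' slope',np.linalg.lstsq(q,p[:,2],rcond=None)[0][:2])
E
```

```text
[386.98372904054133, -279.76436833902716, 328.5728659381004, 85.49475847905892]
rows 60 199
wrist ((387.01458740234375, -220.63363647460938), (199.51402282714844, 45.05997085571289), 85.43675994873047) 75.15120416726978
top ((385.85748291015625, -220.58169555664062), (200.8281707763672, 45.22723388671875), 85.53060913085938) 74.82192929168139
 tin top 440 ((461.2035827636719, 34.758174896240234), (106.55204010009766, 61.780128479003906), 71.31926727294922) 114.8728529713677
 slope [ 0.00876602 -0.0032407 ]
scene ((386.417236328125, -223.339599609375), (201.3806610107422, 49.806880950927734), 85.4430160522461) 72.94040391835165
 tin top 291 ((462.0335998535156, 32.789249420166016), (108.42304992675781, 65.07282257080078), 71.89553833007812) 112.87077331517185
 slope [-0.00665553  0.00673743]
```

>>> send_rows --steps '[[[0.3, 0, 0.5, 0, 1], [0.4, 0, 0.8, 0, 1], [0.4, 0, 0.8, 0, 1], [0.3, 0, 0.8, 0, 1], [0.07, 0.05, 0.8, 0, 1]]]'

```text
time_s: 11.73
ee_pos: [393.3, -219.0, 179.6]
ee_rot: [180.0, -0.0, 85.7]
force: [0.7, -0.2, -0.3]
gripper_width: 91.2
gripper_force: 0.0
```

```bash
python3 - <<'E'
from plan import *
np.set_printoptions(legacy='1.25')
print(cur()); plan(cur(),[386.8,-220.7,34,85.5],5)
out=[]
t=dict(np.load('/tmp/b_top.npz'));s=dict(np.load('/tmp/b_scene.npz'))
a=t['pixels'][130:200,250:430]; b=s['pixels'][160:290,280:400]
a=cv2.resize(a,None,fx=4.4,fy=4,interpolation=cv2.INTER_CUBIC); a=cv2.resize(t['pixels'][135:195,255:415],None,fx=5,fy=5,interpolation=cv2.INTER_CUBIC)
cv2.imwrite('pics/t3.png',cv2.cvtColor(a,cv2.COLOR_RGB2BGR))
b=cv2.resize(s['pixels'][160:280,270:390],None,fx=5,fy=5,interpolation=cv2.INTER_CUBIC)
cv2.imwrite('pics/s3.png',cv2.cvtColor(b,cv2.COLOR_RGB2BGR))
E
```

```text
[393.3336164531279, -218.9910162832588, 179.61535540010317, 85.69086811973247]
[[-0.01, -0.03, 0.73, 0.01], [-0.01, -0.03, 0.73, 0.0], [-0.01, -0.03, 0.73, 0.01], [-0.01, -0.03, 0.73, 0.0], [-0.02, -0.04, 0.72, 0.01]]
end [ 386.8 -220.9   34.    85.5] max 0.73 maxstep 29.227384419410505
```

View pics/t3.png

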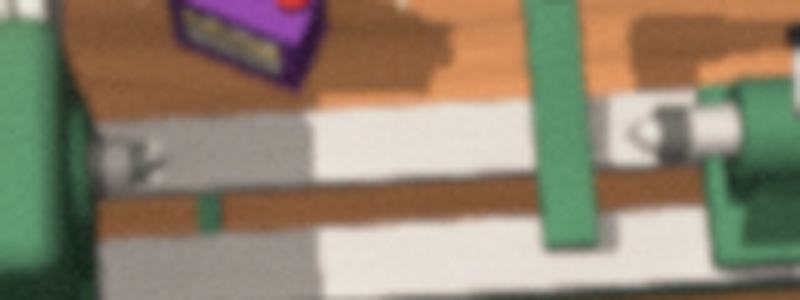

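View pics/s3.png

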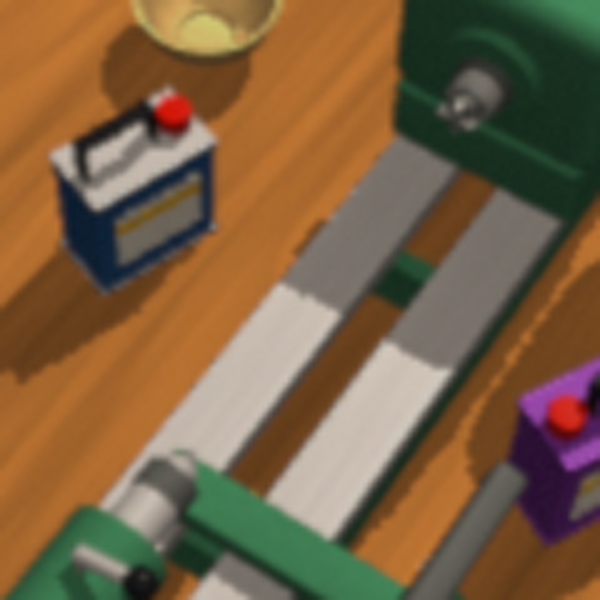

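Enlarged top view: drive point at crop (168,158), which is pixel (288.2,166.2), and tail point at (632,131), which is pixel (381.0,160.8). Scene view: drive point at about pixel (359.6,182.6), tail point at about (308,251.2); the tin stands upright on the bench.

>>> send_rows --steps '[[[-0.05, -0.16, 0.73, 0, 1], [-0.03, 0, 0.73, 0, 1], [0, 0, 0.73, 0, 1], [0, 0, 0.5, 0, 1], [0, 0, 0.3, 0, 1]]]'

```text
time_s: 12.15
ee_pos: [385.9, -222.6, 58.9]
ee_rot: [-179.8, -0.1, 85.6]
force: [-0.1, 0.5, -0.2]
gripper_width: 91.1
gripper_force: 0.0
```

>>> send_rows --steps '[[[0, 0, 0.15, 0, 1], [0, 0, 0.1, 0, 1], [0, 0, 0, 0, 1], [0, 0, 0, 0, 1]]]'

```text
time_s: 12.48
ee_pos: [387.7, -224.5, 51.8]
ee_rot: [179.9, 0.0, 85.6]
force: [1.0, 0.8, 1.5]
gripper_width: 91.0
gripper_force: 0.0
```

```bash
python3 - <<'E'
from plan import *
np.set_printoptions(legacy='1.25')
print(cur()); plan(cur(),[386.8,-220.7,34,85.5],2)
t=dict(np.load('/tmp/b_top.npz'));s=dict(np.load('/tmp/b_scene.npz'))
for nm,a,b in(('drive',(288.2,166.2),(359.6,182.6)),('tail',(381,160.8),(308,251.2))):
    A,y=[],[]
    for f,(u,v) in((t,a),(s,b)):
        T=f['cam_to_world'];r=T[:3,:3]@np.linalg.inv(f['intrinsics'])@[u,v,1];r/=np.linalg.norm(r);P=np.eye(3)-np.outer(r,r);A.append(P);y.append(P@T[:3,3])
        print(nm,'at 235',ray(f,u,v,235).round(1))
    A=np.vstack(A);y=np.hstack(y);q,res,_,_=np.linalg.lstsq(A,y,rcond=None);print(nm,'tri',q.round(1),res)
for n,f in(('top',t),('scene',s)):   # way edges and barrel centrelines vs y
    W=cloud(f);x,yy,z=[W[...,i] for i in range(3)]
    S=cv2.cvtColor(f['pixels'],cv2.COLOR_RGB2HSV)[...,1]
    m=(z>104)&(z<116)&(S<60)&(x>580)&(x<780)&(abs(yy+48)<380)&((yy<-200)|(yy>-140))
    R=[]
    for c in np.arange(-120,120,8):
        k=m&(abs(yy-c)<4); 
        if k.sum()>15: R.append((c,x[k].min(),x[k].max()))
    R=np.array(R); 
    for j in(1,2): p=np.polyfit(R[:,0],R[:,j],1); print(n,'edge',p,np.polyval(p,-48))
E
```

```text
[387.73679606485103, -224.48903461290996, 51.76235145911695, 85.56638257959406]
[[0.05, -0.02, 0.22, 0.0], [0.04, -0.01, 0.22, 0.01]]
end [ 386.8 -220.8   34.2   85.5] max 0.22 maxstep 9.0598013223249
drive at 235 [682.4  98.1 235. ]
drive at 235 [675.6 104.5 235. ]
drive tri [679.1  97.3 245.2] [0.09482293]
tail at 235 [ 685.9 -198.7  235. ]
tail at 235 [ 684.7 -199.5  235. ]
tail tri [ 685.3 -199.1  235.5] [0.97027115]
top edge [-8.12173147e-03  6.12105839e+02] 612.4956820220481
top edge [-8.90524529e-03  7.47631762e+02] 748.0592137063679
scene edge [-2.79498542e-03  6.15061361e+02] 615.1955200584487
scene edge [-1.67030643e-02  7.48589792e+02] 749.3915389230808
```

>>> send_rows --steps '[[[0.09, -0.03, 0.22, 0, 1], [0, 0, 0.22, 0, 1], [0, 0, 0, 0, 0], [0, 0, 0, 0, 0], [0, 0, 0, 0, 0]]]' --squeeze 40

```text
time_s: 12.9
ee_pos: [386.5, -221.1, 33.9]
ee_rot: [180.0, 0.0, 85.5]
force: [-0.9, -0.1, 0.8]
gripper_width: 74.4
gripper_force: 0.0
```

>>> send_rows --steps '[[[0, 0, 0, 0, 0], [0, 0, 0, 0, 0], [0, 0, 0, 0, 0], [0, 0, 0, 0, 0], [0, 0, 0, 0, 0]]]'

```text
time_s: 13.32
ee_pos: [386.3, -220.9, 33.7]
ee_rot: [180.0, 0.0, 85.5]
force: [0.8, 0.7, 1.3]
gripper_width: 44.7
gripper_force: 40.0
```

>>> send_rows --steps '[[[0, 0, 0, 0, 0], [0, 0, 0, 0, 0], [0, 0, 0, 0, 0]]]'

```text
time_s: 13.57
ee_pos: [386.3, -220.9, 33.6]
ee_rot: [180.0, 0.0, 85.5]
force: [-0.3, -0.3, 2.0]
gripper_width: 44.8
gripper_force: 40.0
```

>>> send_rows --steps '[[[0, 0, -0.2, 0, 0], [0, 0, -0.5, 0, 0], [0, 0, -0.8, 0, 0], [0, 0, -0.8, 0, 0], [0, 0, -0.8, 0, 0]]]'

```text
time_s: 13.98
ee_pos: [385.1, -220.2, 158.5]
ee_rot: [-179.9, -0.1, 85.5]
force: [0.6, 0.4, -3.5]
gripper_width: 44.9
gripper_force: 40.0
```

>>> send_rows --steps '[[[0, 0, -0.9, 0, 0], [0, 0, -0.9, 0, 0], [0, 0, -0.9, 0, 0], [0, 0, -0.9, 0, 0], [0, 0, -0.7, 0, 0]]]'

```text
time_s: 14.4
ee_pos: [385.7, -220.5, 332.3]
ee_rot: [179.9, 0.0, 85.5]
force: [0.8, -0.5, -3.5]
gripper_width: 45.0
gripper_force: 40.0
```

```bash
python3 - <<'E'
from plan import *
np.set_printoptions(legacy='1.25')
print(cur()); plan([386.3,-221,cur()[2],85.5],[680.8,-49,330,90.5],15)
E
```

```text
[385.7110226857054, -220.51746972140856, 332.29664264035443, 85.53656787890158]
[[0.32, 0.47, 0.0, -0.05], [0.32, 0.47, 0.0, -0.05], [0.32, 0.47, 0.0, -0.05], [0.32, 0.47, 0.0, -0.05], [0.31, 0.47, 0.01, -0.05]]
[[0.31, 0.48, 0.0, -0.05], [0.31, 0.48, 0.01, -0.05], [0.3, 0.48, 0.0, -0.05], [0.3, 0.48, 0.01, -0.05], [0.3, 0.48, 0.0, -0.05]]
[[0.3, 0.49, 0.01, -0.05], [0.29, 0.49, 0.0, -0.04], [0.29, 0.49, 0.01, -0.05], [0.29, 0.49, 0.0, -0.04], [0.29, 0.49, 0.01, -0.05]]
end [680.9 -48.9 329.9  90.5] max 0.49 maxstep 22.985212637693827
```

>>> send_rows --steps '[[[0.32, 0.47, 0, -0.05, 0], [0.32, 0.47, 0, -0.05, 0], [0.32, 0.47, 0, -0.05, 0], [0.32, 0.47, 0, -0.05, 0], [0.31, 0.47, 0, -0.05, 0]]]'

```text
time_s: 14.82
ee_pos: [484.1, -162.6, 329.0]
ee_rot: [-179.9, -0.0, 87.3]
force: [-1.1, 0.2, -3.6]
gripper_width: 44.6
gripper_force: 40.0
```

>>> send_rows --steps '[[[0.31, 0.48, 0, -0.05, 0], [0.31, 0.48, 0, -0.05, 0], [0.3, 0.48, 0, -0.05, 0], [0.3, 0.48, 0, -0.05, 0], [0.3, 0.48, 0, -0.05, 0]]]'

```text
time_s: 15.23
ee_pos: [582.4, -105.4, 328.8]
ee_rot: [-179.9, -0.0, 89.0]
force: [-0.3, -0.4, -3.2]
gripper_width: 44.9
gripper_force: 40.0
```

>>> send_rows --steps '[[[0.3, 0.49, 0, -0.05, 0], [0.29, 0.49, 0, -0.04, 0], [0.29, 0.49, 0, -0.05, 0], [0.29, 0.49, 0, -0.04, 0], [0.29, 0.49, 0, -0.05, 0]]]'

```text
time_s: 15.65
ee_pos: [680.8, -47.8, 328.5]
ee_rot: [-179.8, -0.0, 90.6]
force: [-0.0, 0.1, -3.4]
gripper_width: 44.9
gripper_force: 40.0
```

>>> send_rows --steps '[[[0, 0, 0, 0, 0], [0, 0, 0, 0, 0], [0, 0, 0, 0, 0], [0, 0, 0, 0, 0]]]'

```text
time_s: 15.98
ee_pos: [679.8, -49.0, 329.5]
ee_rot: [-179.9, 0.0, 90.5]
force: [-0.4, -0.6, -1.9]
gripper_width: 44.6
gripper_force: 40.0
```

```bash
cat > lk.py <<'E'
from plan import *
import sys
np.set_printoptions(legacy='1.25')
print(cur()); zb=cur()[2]+18.9
for n in('wrist','top','scene'):
    f=grab(n,n+sys.argv[1]+'.png'); np.savez('/tmp/c_'+n,**f); W=cloud(f); x,y,z=[W[...,i] for i in range(3)]
    hsv=cv2.cvtColor(f['pixels'],cv2.COLOR_RGB2HSV)
    m=(abs(z-zb-22.5)<7)&(abs(x-681)<60)&(abs(y+49)<130)&(hsv[...,0]>15)&(hsv[...,0]<32)&(hsv[...,1]>50)
    p=W[m]; 
    if len(p)>20:
        q=np.c_[p[:,:2]-[681,-49],np.ones(len(p))]
        print(n,len(p),cv2.minAreaRect(p[:,:2].astype(np.float32)),'zmed',np.median(p[:,2]),'y',p[:,1].min(),p[:,1].max(),'slope',np.linalg.lstsq(q,p[:,2],rcond=None)[0])
E
python3 lk.py 4
```

```text
[679.7807256645676, -49.02294133349078, 329.52506232342716, 90.51556589805494]
wrist 21606 ((680.7550048828125, -13.08642578125), (67.68717956542969, 127.97381591796875), 0.629255473613739) zmed 371.0342769243174 y -77.17155236661746 51.05591331618659 slope [-1.77066419e-03  1.24106711e-04  3.71044434e+02]
top 329 ((679.958740234375, -48.9278564453125), (46.654537200927734, 200.250732421875), 0.4699710011482239) zmed 370.73866862272484 y -149.052088817208 51.113479020979035 slope [-6.61121272e-03 -1.30523918e-03  3.70751320e+02]
scene 577 ((685.025146484375, -51.2283935546875), (57.885719299316406, 202.33973693847656), 1.6522945165634155) zmed 369.5853392087224 y -152.95401550213774 50.184313719899706 slope [-1.69260247e-02  5.73143846e-05  3.69497969e+02]
```

View pics/wrist4.png

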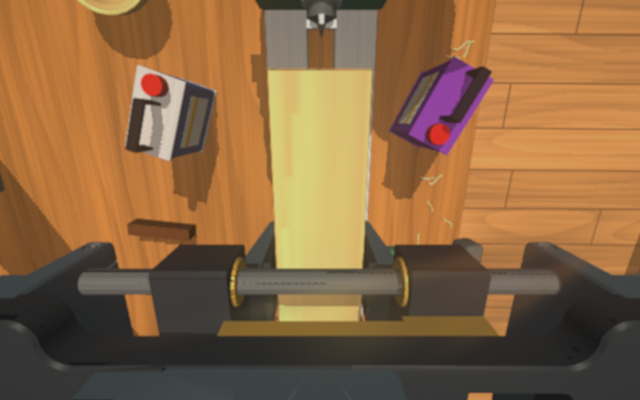

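The blank is held level and straight with its end at (320,70). The drive point is dead ahead at (321,35), and the tin stands upright at (170,112).

```bash
python3 - <<'E'
from plan import *
f=dict(np.load('/tmp/c_wrist.npz')); print(ray(f,321,36,235).round(1)); W=cloud(f)
x,y,z=[W[...,i] for i in range(3)]
for c in range(95,125,4):
    m=(abs(y-c)<2)&(z>215)&(z<262)&(abs(x-680)<40)
    if m.sum()>3: print(c,m.sum(),x[m].min().round(1),x[m].max().round(1),np.median(x[m]).round(1),z[m].max().round(1))
m=(abs(z-110)<5)&(abs(x-680)<85)&(y>65)&(y<100)&(cv2.cvtColor(f['pixels'],cv2.COLOR_RGB2HSV)[...,1]<60)
print('ways',x[m].min(),x[m].max())
E
```

```text
[680.2  97.6 235. ]
99 11 679.3 681.0 680.2 237.8
103 130 668.4 692.7 680.1 249.2
107 212 668.5 692.5 680.4 250.0
111 200 668.5 692.4 680.7 249.6
115 182 668.6 692.3 680.7 248.9
119 185 664.2 695.4 678.3 249.8
123 43 664.5 696.3 693.4 243.0
ways 612.3351956016938 747.9941639841817
```

>>> send_rows --steps '[[[0, 0, 0.2, 0, 0], [0, 0, 0.4, 0, 0], [0, 0, 0.5, 0, 0], [0, 0, 0.5, 0, 0], [0, 0, 0.5, 0, 0]]]'

```text
time_s: 16.55
ee_pos: [680.1, -48.7, 244.4]
ee_rot: [-180.0, -0.0, 90.5]
force: [1.0, 0.1, -3.7]
gripper_width: 44.9
gripper_force: 40.0
```

>>> send_rows --steps '[[[0, 0, 0.3, 0, 0], [0, 0, 0.2, 0, 0], [0, 0, 0.15, 0, 0], [0, 0, 0.05, 0, 0], [0, 0, 0, 0, 0]]]'

```text
time_s: 16.97
ee_pos: [680.7, -48.6, 217.6]
ee_rot: [180.0, -0.0, 90.5]
force: [0.0, 0.9, -4.3]
gripper_width: 45.0
gripper_force: 40.0
```

>>> send_rows --steps '[[[0, 0, 0, 0, 0], [0, 0, 0, 0, 0], [0, 0, 0, 0, 0]]]'

```text
time_s: 17.22
ee_pos: [681.1, -48.6, 218.5]
ee_rot: [179.9, 0.0, 90.6]
force: [-0.3, 0.6, -4.0]
gripper_width: 44.9
gripper_force: 40.0
```

```bash
python3 lk.py 5; python3 - <<'E'
from PIL import Image
E
python3 -c "
import cv2
a=cv2.imread('pics/top5.png')[110:220,230:450];cv2.imwrite('pics/t5c.png',cv2.resize(a,None,fx=3.6,fy=3.6,interpolation=cv2.INTER_CUBIC))"
```

```text
[681.1064938974923, -48.55014535455808, 218.48259581775739, 90.5509647462173]
wrist 21657 ((677.4180908203125, -12.315910339355469), (58.93589782714844, 127.42190551757812), 0.8940204381942749) zmed 259.9821195627286 y -76.17582136929613 51.56872573910138 slope [1.65124795e-03 8.66424247e-05 2.59993097e+02]
top 276 ((680.2633056640625, -48.781639099121094), (46.24220657348633, 199.77735900878906), 0.3478284478187561) zmed 259.1106269397799 y -148.5910758914878 50.97442319062805 slope [1.10524769e-02 1.95230559e-03 2.59192221e+02]
scene 494 ((680.0925903320312, -50.46922302246094), (47.82612228393555, 201.06263732910156), 1.0251638889312744) zmed 257.4812422774838 y -151.03316225739542 50.24161842005469 slope [-6.11378637e-05 -1.82269681e-03  2.57490190e+02]
```

View pics/t5c.png

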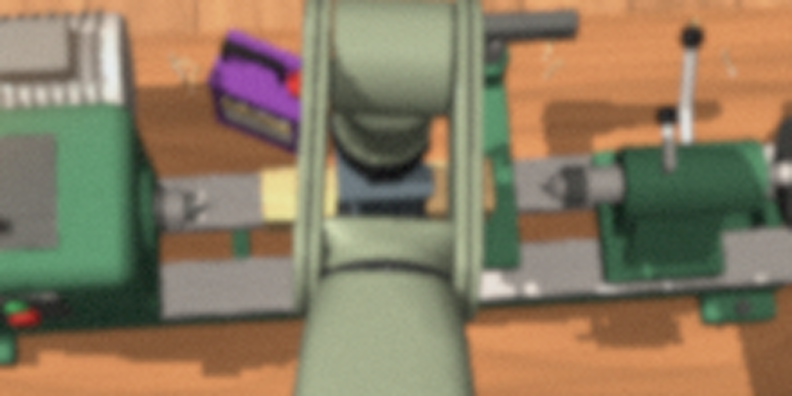

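The blank sits between the two points with a gap at each end: drive point at about (205,205), blank from (262,195) to (490,188), tail point at about (545,183). I'll lower it by under 2 mm and let it settle.

>>> send_rows --steps '[[[0, 0, 0.04, 0, 0], [0, 0, 0, 0, 0], [0, 0, 0, 0, 0], [0, 0, 0, 0, 0], [0, 0, 0, 0, 0]]]'

```text
time_s: 17.78
ee_pos: [680.7, -48.5, 215.9]
ee_rot: [180.0, -0.0, 90.5]
force: [0.4, 0.8, -3.5]
gripper_width: 45.0
gripper_force: 40.0
```

>>> send_rows --steps '[[[0, 0, 0, 0, 0], [0, 0, 0, 0, 0], [0, 0, 0, 0, 0], [0, 0, 0, 0, 0], [0, 0, 0, 0, 0]]]'

```text
time_s: 18.2
ee_pos: [680.7, -48.5, 215.9]
ee_rot: [-180.0, -0.0, 90.5]
force: [0.1, 0.6, -4.4]
gripper_width: 45.5
gripper_force: 40.0
```

```bash
python3 - <<'E'
from plan import *
s=env.state(); print(np.round(cur(),1),s['qvel'].round(2),s['gripper_force'])
print(env.job_done())
E
```

```text
[680.7 -48.5 215.9  90.5] [ 0.01 -0.06 -0.    0.05  0.04 -0.07] 39.99584197998047
the job is handed in; nothing more can be done
None
```

I handed the job in at 18.2 s; no verdict came back. The tin is upright on the bench, let go and clear of the lathe, and the blank is held steady and level midway between the centres, within about 2 mm of the axis by my measurements.

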